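# Check the coolant plates with a blade probe

## Robot

A 6-joint arm with a two-finger parallel gripper is mounted at the origin on the work surface. World frame = base frame: x ahead of the robot, y to its left, z up, the work surface at z = 0. Lengths are in mm, angles in rad, forces in N, time in s.
With the tool pointing down it reaches from about 375 to 750 mm from the base axis. Payload 9 kg.
Tool frame: the origin (TCP) lies at the very end of the fingers, on their centre line; the grasp point (between the pads) lies ctrl.hold_point_z behind it (ctrl.hold_point_z is the distance from the TCP to the grasp point, in mm); z points along the fingers, y is the direction in which the jaws open and shut (so a half turn about z gives the same grasp; the last joint's range is limited). The gripper opens to 85 mm and grips with 20 to 120 N. Pads are 22 mm wide; open, the fingers measure 114 mm over their backs; the gripper's body (76 mm by 85 mm) begins 54 mm behind the grasp point. The pads swing forward as they close: fully open they stand 13 mm farther back than shut.
Start: joints at [-1.441, 0.104, 0.097, 1.564, 0, 1.353], TCP at [204.509, -564.103, 231.331] pointing down, gripper open.
Joint ranges: [-2.99, 2.99], [-0.84, 1.86], [-1.1, 1.16], [-1.84, 2.11], [-1.51, 1.56], [-3.14, 3.14]. Speed limits (rad/s): [2.22, 2.22, 2.57, 3.14, 3.14, 3.14].

## Interface

Orientations are given as a rotation vector (axis times angle).
In Python, from cell import ctrl gives the robot as it stands.
- The arm moves only by the tool play_rows, never from a script. Its argument "steps" is a list of rows, each a list of 5 numbers: the shift along the tool's x, y, z in m, then the turn about the tool's z in degrees, then the closure, from 0 (fully open) to 1 (shut). In form: [[dx, dy, dz, turn, jaw], ...]. A call has 1 to 12 rows; each row is the pose to reach, as a shift and turn from the pose measured when the call began, along the tool's axes at that moment; what a row does not reach only later rows make up. A row lasts 1/12 s, in which the tool goes at most 41.7 mm and 7.16 degrees, less where a joint would pass 70% of its speed; a pose out of reach is approached as far as the arm can. A call with a gripper value outside its range is refused whole. The fingers move at their own pace and stop on an object; the grip force is fixed at half the most. Time passes only in rows, so rows that repeat a pose let the fingers close. It gives the time, the measured TCP pose, the force and the opening at its end, in the units of the state.
- ctrl.read_state(): the state, without advancing time (a new reading comes with each control period).
- ctrl.read_camera(name): name is "scene" or "top"; returns the picture (400x640x3 uint8, red, green, blue); there is no depth.
- ctrl.camera_info(name): a dict with "fx", "fy", "cx", "cy" (pixels), "k1" (the pictures are not rectified: a ray, as slopes to the right and down, at radius r is drawn at 1 + k1 r^2 times it, then the intrinsics apply), "rvec" (rotation vector, rad) and "tvec" (3), from world to camera coordinates, as OpenCV has them. Camera axes: x right, y down, z forward; pixel columns grow to the right and rows downward; lengths in mm; the calibration is good to about 2 mm. A picture is of the moment at which its call begins. camera_info takes no time and is no camera call.
- ctrl.sign_off(): hands the job in, once; it reports no verdict.
The state is a dict: "time": time; "q": joint angles; "qvel": joint speeds; "joint_efforts": joint torques, N m; "position": TCP position; "tcp_rot": TCP orientation; "force": force on the tool from outside, world axes, zero at the start; "wrist_torque": the same for the moment, N m; "gripper_width": finger opening in mm.
Only numpy, scipy, OpenCV 4.12 (cv2) and the standard library are available. Lean on these libraries where they do the work, as an engineer would, in place of code of your own. Each camera call takes 0.05 s, during which the arm holds its last target.

## Task

Before the sample tubes are packed, the two upright coolant plates in the clamp must be checked: lift the blade probe out of its dock and gently slide its tapered blade straight down between the plates until it drags snugly on both of them, not merely hanging in the gap and not jammed. Finish while still holding the probe there, still and upright, gripped by its handle; leave the tube trays and the other things on the table where they are.

Things in the scene. Friction and masses are not known exactly. Their poses are not given: they have to be found in the camera images.
- probe_grip (a point): Centre of the probe's white handle (dark blank window on two sides, orange band at its foot): a block 28 mm along its x, 36 mm along its y, 60 mm tall (z, up). Grip it here from above. The probe weighs about 140 g and starts upright in the dock, loose by about 2 mm; lift it straight up at least 100 mm to clear the dock.
- probe_tip (a point): Middle of the lower edge of the probe's steel blade, 125 mm below probe_grip; same axes as the handle. The blade is 95 mm long, 30 mm wide (along y) and tapers evenly: 2 mm thick (along x) at the tip, 11.5 mm at the handle. It is the same turned half round.
- dock: Grey block 80 x 80 mm and 103 mm tall, fixed, with a deep slot in its top in which the probe stands. Origin at the centre of its underside, z up; the slot's wide side lies along its y. The probe's handle rests on its top.
- clamp: Grey frame 170 x 150 mm with the two pale blue upright coolant plates, fixed to the table. Origin at the centre of its underside, z up; the gap between the plates runs along its y (110 mm long), the plates face each other along its x. The plates' tops are 110 mm and the clamp's floor is 22 mm above the table. The two plates float together a few mm along x (about 0.25 N per mm), so they centre themselves on the blade.
- lip_a (a point): Middle of the top edge of the plate on the clamp's -x side, in the plane of its inner face; axes as the clamp. The top 5 mm of the inner face are bevelled back at 45 degrees, as a lead-in.
- lip_b (a point): The same point on the plate on the clamp's +x side. The gap, lip_a to lip_b, differs from time to time, 4 to 7 mm, with upright parallel faces; the blade goes in halfway between.
- tray_purple: White foam tray, 167 x 146 mm, of tubes with purple caps, 105 mm tall, at the robot's left. Leave it.
- tray_amber: White foam tray, 167 x 146 mm, of tubes with amber caps, 105 mm tall, at the robot's right. Leave it.
- tray_purple2: White foam tray, 104 x 167 mm, of tubes with purple caps, 105 mm tall, at the back. Leave it.
- spare_plate: Spare pale blue coolant plate lying flat, 120 x 180 x 22 mm, at the back. Leave it.
- pen: Green pen, 106 mm long, 11 mm thick, lying at the back. Leave it.
- rack_yellow: Small black rack of tubes with yellow caps, 70 x 100 mm, 105 mm tall, at the right near the robot. Leave it.
- plate_a: Pale blue coolant plate on the clamp's -x side, 110 mm wide, 22 mm thick, top 110 mm above the table. Origin on the plane of its inner face, mid-width, at table height; axes as the clamp.
- plate_b: The facing plate, same size and origin. Both plates are sprung: each starts to give (away from the other) at about 2 N, then 1 mm per 8 N. The blade first touches both plates 20 to 50 mm down, by the gap; then the drag grows steadily. Snug is a push of about 10 N down on the probe, some 10 to 20 mm past first touch (each plate then presses with 6 to 10 N); twice that push is jammed.

How it is judged (in metres and radians):
On the way, in this order (a step that is already met when the one before it is completed fails the run):
1. the probe is lifted out of the dock in the gripper (height (world z) of probe_tip above 0.106 m and contact force between the fingers and probe above 2 N), for 0.1 s.
2. the blade's tip is between the plates, at least 8 mm below their tops (z of probe_tip in the frame of lip_a below -0.008 m and x of probe_tip in the frame of lip_a above 0 m and x of probe_tip in the frame of lip_b below 0 m and y of probe_tip in the frame of lip_a between -0.045 and 0.045 m), for 0.1 s.
At the end, for the whole second after the job is handed in: The gripper still holds the probe by its handle (more than 4 N), still (under 10 mm/s) and within 5 degrees of upright, with the blade at least 20 mm down between the plates, within 45 mm of the middle of their length and clear of the clamp's floor, and each plate presses the blade with 3 to 14 N (contact force between probe and plate_a between 3 and 14 N and contact force between probe and plate_b between 3 and 14 N and z of probe_tip in the frame of lip_a below -0.02 m and z of probe_tip in the frame of clamp above 0.025 m and x of probe_tip in the frame of lip_a above 0 m and x of probe_tip in the frame of lip_b below 0 m and y of probe_tip in the frame of lip_a between -0.045 and 0.045 m and angle between probe_tip's own z axis and vertical below 0.09 rad and linear speed of probe below 0.01 m/s and contact force between the fingers and probe above 4 N); the arm keeps its last pose, push and grip.
It fails at once if a plate is pushed with more than 25 N (contact force between probe and plate_a above 25 N or contact force between probe and plate_b above 25 N).
It fails at once if a tray, rack, the spare plate or the pen is moved more than 20 mm (distance of any of tray_purple, tray_amber, tray_purple2, spare_plate, pen, rack_yellow from where it was at the start of the episode above 0.02 m).
It also fails if it takes over 51 s, if anything falls off the work surface, if the arm or the gripper's body presses on something with over 40 N, if the wrist force passes 120 N, or if a joint passes its speed limit or range.

## Working session

There is one attempt and no reset: what is moved stays moved. The work goes in short steps, Python scripts to look and compute and a tool call to move; the robot and the scene stay as the last step left them, time stands still between calls to the robot, and variables do not carry over. Pictures are saved under pics/ and viewed, and the job is handed in when it is done.

Besides the shell and the picture viewer there is one more tool, called after ">>>" by a JSON object that holds its "fn" and its "kwargs", one argument or row to a line. play_rows: Moves the arm, as the interface text tells. Its arguments: {"type":"object","properties":{"steps":{"type":"array","items":{"type":"array","items":{"type":"number"}}}},"required":["steps"]}

```bash
ls; mkdir -p pics
python3 - <<'E'
from cell import ctrl
import cv2
print(ctrl.read_state(), ctrl.hold_point_z)
for n in ("scene","top"):
    print(n, ctrl.camera_info(n))
    cv2.imwrite(f"pics/{n}0.png", ctrl.read_camera(n)[:,:,::-1])
E
```

```text
pics
{'time': 0.0, 'q': array([-1.44072855e+00,  1.04683503e-01,  9.64790731e-02,  1.56390853e+00,
       -2.31263770e-06,  1.35311248e+00]), 'qvel': array([-0.00040459, -0.00048572,  0.00050021,  0.00088179, -0.00037391,
        0.00113739]), 'joint_efforts': array([ 2.59615415e-03, -5.56929302e+01,  5.03651977e+01,  1.67988811e-02,
        2.18592177e-04, -5.25031453e-06]), 'position': array([ 204.44427222, -563.74169127,  230.53697502]), 'tcp_rot': array([-3.09292698e+00, -5.43271119e-01, -8.69074286e-05]), 'force': array([-0.11112376, -0.58015425,  0.01513834]), 'wrist_torque': array([-0.04954151, -0.00842182,  0.02074859]), 'gripper_width': 85.6918413424925} 18.700000000000003
scene {'fx': 419.737391799446, 'fy': 419.737391799446, 'cx': 318.6305400065546, 'cy': 192.22623166848314, 'k1': -0.07479248897046374, 'rvec': array([ 1.9883    ,  0.96322799, -0.54313282]), 'tvec': array([-325.58741504, -171.88272897, 1631.99631847])}
top {'fx': 450.41169711114986, 'fy': 450.41169711114986, 'cx': 322.230522702453, 'cy': 201.26940935844692, 'k1': -0.1160225345969544, 'rvec': array([ 2.07984471, -2.1504245 ,  0.21600761]), 'tvec': array([   4.90165194,  571.37506156, 1470.69280505])}
```

View pics/scene0.png

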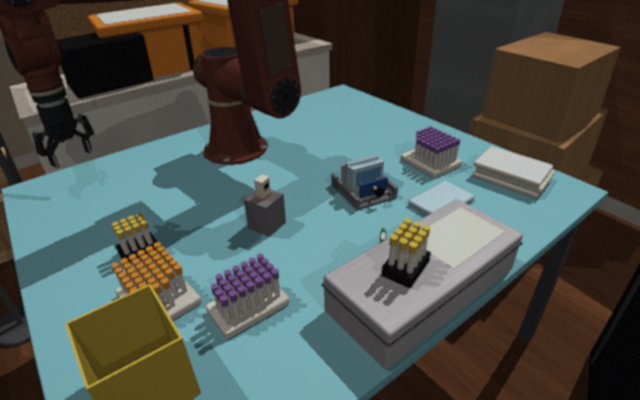

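View pics/top0.png

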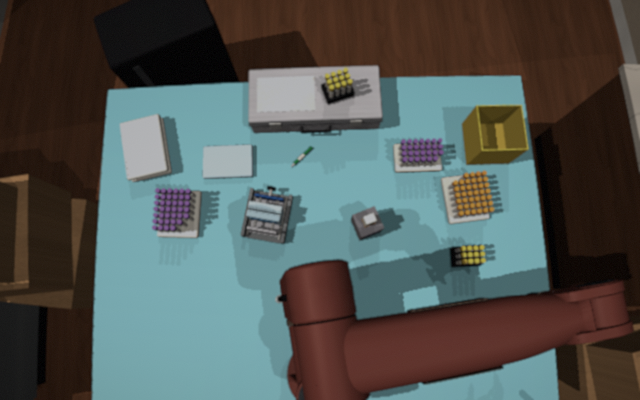

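The top picture shows the dock and its white handle near (368,220), and the clamp near (267,214). In the scene picture the dock is at (265,205) and the clamp at (363,185). Next I'll enlarge both.

```bash
cat > h.py <<'E'
import numpy as np, cv2
from cell import ctrl
class Cam:
    def __init__(s,n):
        i=ctrl.camera_info(n); s.i=i
        s.K=np.array([[i['fx'],0,i['cx']],[0,i['fy'],i['cy']],[0,0,1.]]); s.D=np.array([i['k1'],0,0,0.])
        s.R=cv2.Rodrigues(i['rvec'])[0]; s.t=np.array(i['tvec']); s.c=-s.R.T@s.t
    def proj(s,P): return cv2.projectPoints(np.atleast_2d(np.array(P,float)),s.i['rvec'],s.t,s.K,s.D)[0][:,0]
    def ray(s,uv):
        p=cv2.undistortPoints(np.array(uv,float).reshape(-1,1,2),s.K,s.D)[:,0]
        d=np.c_[p,np.ones(len(p))]@s.R; return d/np.linalg.norm(d,axis=1)[:,None]
    def on(s,uv,z):
        d=s.ray(uv); return s.c+d*((z-s.c[2])/d[:,2])[:,None]
def tri(c1,u1,c2,u2):
    d1=c1.ray([u1])[0]; d2=c2.ray([u2])[0]
    A=np.c_[d1,-d2]; k=np.linalg.lstsq(A,c2.c-c1.c,rcond=None)[0]
    a=c1.c+k[0]*d1; b=c2.c+k[1]*d2
    return (a+b)/2, np.linalg.norm(a-b)
E
python3 - <<'E'
import cv2
for f,n,(x,y,w,h) in (("top0","tdock",(340,190,70,60)),("top0","tclamp",(230,180,75,65)),("scene0","sdock",(230,165,70,80)),("scene0","sclamp",(320,145,90,70))):
    im=cv2.imread(f"pics/{f}.png")[y:y+h,x:x+w]
    cv2.imwrite(f"pics/{n}.png",cv2.resize(im,None,fx=7,fy=7,interpolation=cv2.INTER_CUBIC))
E
```

```text
(no output)
```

View pics/tdock.png

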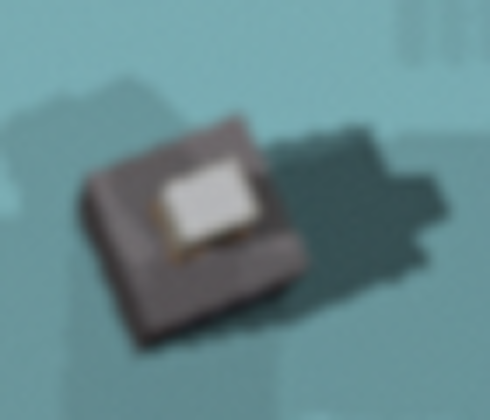

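View pics/tclamp.png

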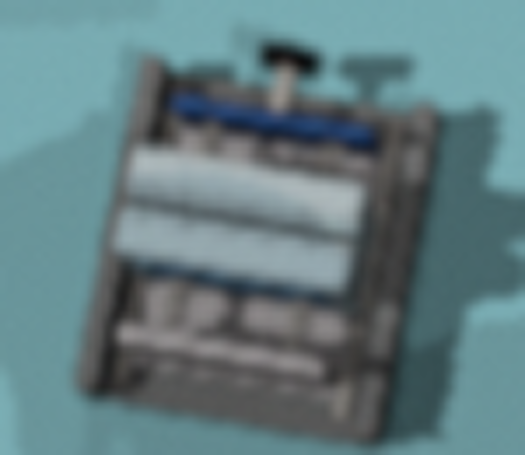

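View pics/sdock.png

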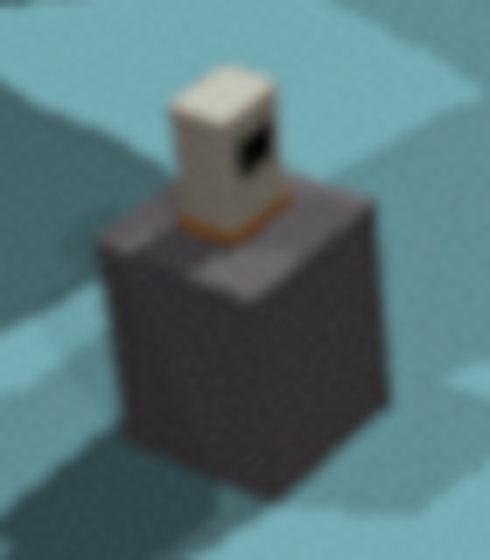

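View pics/sclamp.png

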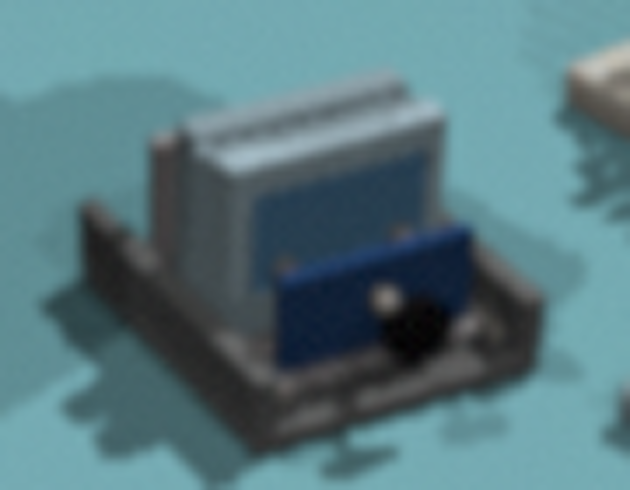

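Run:
```python
from h import *
T,S=Cam("top"),Cam("scene"); print("cams",T.c.round(),S.c.round())
im=cv2.imread("pics/top0.png"); 
def rect(x,y,w,h,f,z,name):
    c=cv2.resize(im[y:y+h,x:x+w],None,fx=8,fy=8,interpolation=cv2.INTER_CUBIC)
    m=f(c).astype(np.uint8)*255
    cs,_=cv2.findContours(m,cv2.RETR_EXTERNAL,cv2.CHAIN_APPROX_NONE)
    k=max(cs,key=cv2.contourArea)
    P=(k[:,0].astype(float)+.5)/8-.5+[x,y]
    W=T.on(P,z)[:,:2]
    r=cv2.minAreaRect(W.astype(np.float32)); b=cv2.boxPoints(r)
    print(name,"ctr",np.round(r[0],1),"size",np.round(r[1],1),"ang",round(r[2],2),"\n",b.round(1).tolist())
    o=c.copy(); cv2.drawContours(o,[k],-1,(0,0,255),1); cv2.imwrite(f"pics/m_{name}.png",o)
g=lambda c:c.astype(int).min(2)
for th in (130,145,160):
    rect(345,200,45,45,lambda c:g(c)>th,163,f"handle{th}")
# patch stats
print(im[215,372],im[225,366], im[205,265],im[216,263])
for th in (110,125,140):
    rect(235,192,60,40,lambda c:(c.astype(int).max(2)>th)&(c[:,:,2]>90),110,f"plates{th}")
```

```text
cams [ 264.   -7. 1556.] [1360. -618.  754.]
handle130 ctr [ 491.4 -159.5] size [28.8 37.5] ang 18.74 
 [[471.70001220703125, -146.39999389648438], [483.79998779296875, -181.8000030517578], [511.1000061035156, -172.60000610351562], [499.0, -137.10000610351562]]
handle145 ctr [ 490.9 -159.6] size [26.6 34.6] ang 19.94 
 [[472.5, -147.89999389648438], [484.29998779296875, -180.39999389648438], [509.29998779296875, -171.39999389648438], [497.5, -138.8000030517578]]
handle160 ctr [ 490.9 -159.7] size [24. 32.] ang 19.14 
 [[474.29998779296875, -148.5], [484.79998779296875, -178.6999969482422], [507.3999938964844, -170.8000030517578], [496.8999938964844, -140.60000610351562]]
[183 182 180] [79 87 94] [181 177 163] [173 167 148]
plates110 ctr [536.6 196.6] size [133.7 155.6] ang 0.29 
 [[469.29998779296875, 274.1000061035156], [470.1000061035156, 118.5], [603.7999877929688, 119.0999984741211], [603.0, 274.79998779296875]]
plates125 ctr [535.9 252.8] size [ 48.  132.8] ang 88.25 
 [[468.79998779296875, 230.8000030517578], [601.5999755859375, 226.8000030517578], [603.0, 274.79998779296875], [470.29998779296875, 278.79998779296875]]
plates140 ctr [536. 254.] size [ 45.5 132.8] ang 88.26 
 [[468.8999938964844, 233.3000030517578], [601.7000122070312, 229.3000030517578], [603.0, 274.79998779296875], [470.29998779296875, 278.79998779296875]]
```

Run:
```python
from h import *
T,S=Cam("top"),Cam("scene")
im=cv2.imread("pics/top0.png"); x,y,w,h=235,192,60,40
r=im[:,:,2].astype(int)
print(im[190,260],im[200,300])
# red-channel profiles along world direction ~perp to gap, at z=110; guess center
for v in range(198,224): print(v,r[v,246:286:2].tolist())
```

```text
[96 93 69] [125 120  84]
198 [102, 99, 90, 38, 78, 102, 89, 91, 54, 40, 34, 22, 24, 28, 35, 36, 35, 44, 47, 60]
199 [101, 94, 85, 44, 78, 125, 120, 101, 91, 85, 65, 34, 39, 32, 25, 37, 39, 34, 32, 52]
200 [101, 96, 104, 77, 93, 136, 130, 101, 120, 122, 90, 65, 82, 61, 49, 59, 58, 26, 20, 52]
201 [100, 108, 140, 126, 130, 146, 136, 110, 131, 134, 98, 86, 112, 90, 85, 90, 88, 54, 40, 59]
202 [102, 121, 165, 161, 162, 160, 155, 135, 142, 140, 105, 88, 106, 93, 100, 105, 105, 96, 81, 73]
203 [99, 129, 171, 170, 170, 164, 166, 161, 158, 154, 127, 105, 97, 85, 86, 94, 102, 118, 106, 86]
204 [99, 133, 162, 162, 164, 159, 163, 161, 163, 166, 155, 142, 125, 116, 96, 92, 95, 106, 100, 89]
205 [98, 128, 146, 148, 151, 148, 152, 153, 156, 163, 163, 164, 160, 154, 134, 123, 115, 109, 93, 85]
206 [96, 121, 130, 133, 140, 138, 144, 146, 149, 152, 157, 164, 169, 170, 164, 160, 151, 138, 96, 82]
207 [95, 110, 115, 121, 128, 126, 134, 139, 140, 145, 148, 153, 162, 169, 171, 172, 168, 160, 98, 80]
208 [93, 98, 94, 102, 111, 112, 123, 127, 130, 134, 137, 143, 150, 160, 168, 171, 172, 162, 90, 80]
209 [9
[... 732 characters left out ...]
, 149, 149, 150, 148, 149, 147, 144, 145, 139, 87, 61, 62]
217 [84, 63, 81, 82, 96, 116, 127, 133, 142, 146, 148, 148, 150, 149, 148, 148, 141, 81, 61, 58]
218 [80, 44, 57, 47, 63, 78, 85, 102, 121, 129, 135, 143, 145, 147, 148, 149, 139, 74, 60, 56]
219 [76, 40, 61, 59, 67, 59, 46, 66, 82, 90, 106, 120, 129, 135, 142, 147, 134, 64, 59, 53]
220 [66, 41, 78, 98, 99, 78, 60, 57, 48, 50, 70, 80, 90, 106, 119, 129, 118, 55, 62, 56]
221 [57, 47, 92, 126, 116, 93, 97, 89, 55, 40, 52, 48, 53, 73, 81, 89, 91, 50, 64, 58]
222 [54, 51, 94, 134, 116, 100, 126, 124, 81, 58, 84, 72, 61, 68, 54, 52, 63, 50, 65, 65]
223 [51, 57, 92, 135, 117, 108, 135, 134, 99, 81, 118, 111, 98, 93, 70, 56, 59, 55, 65, 78]
```

View pics/m_handle145.png

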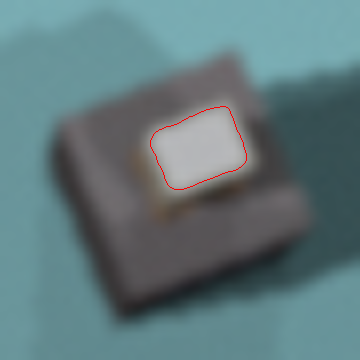

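```bash
cat > plates.py <<'E'
from h import *
def plates(im,T,show=True):
    r=im[:,:,2].astype(float)
    def cross(a,b,v0,v1,th): # subpixel crossing going along list
        for k in range(v0,v1):
            if (a[k]-th)*(a[k+1]-th)<=0 and a[k]!=a[k+1]: return k+(th-a[k])/(a[k+1]-a[k])
    up,lo,gp=[],[],[]
    for u in range(251,279):
        a=r[:,u]; e=204+ (u-250)*0.16
        c0=int(e); 
        # upper edge: search from inside up
        for k in range(int(round(202.5+(u-250)*.17))+1,190,-1):
            if a[k-1]<128<=a[k]: up.append((u,k-1+(128-a[k-1])/(a[k]-a[k-1]))); break
        for k in range(int(round(214+(u-250)*.17)),230):
            if a[k+1]<98<=a[k]: lo.append((u,k+(a[k]-98)/(a[k]-a[k+1]))); break
        g0=int(round(208.5+(u-250)*.17)); k=g0-2+int(np.argmin(a[g0-2:g0+3]))
        y0,y1,y2=a[k-1:k+2]; gp.append((u,k+.5*(y0-y2)/(y0-2*y1+y2)))
    L=[]
    for v in range(213,217):
        a=r[v]
        for k in range(252,235,-1):
            pass
    out={}
    for n,p in (("up",up),("lo",lo),("gap",gp)):
        W=T.on(p,110)[:,:2].astype(np.float32)
        vx,vy,x0,y0=cv2.fitLine(W,cv2.DIST_HUBER,0,.01,.01).ravel()
        if vy<0: vx,vy=-vx,-vy
        d=(W-[x0,y0])@[vy,-vx]
        out[n]=(vx,vy,x0,y0); 
        print(n,len(p),"x at y=178:",round(x0+vx/vy*(178-y0),2),"dir deg",round(np.degrees(np.arctan2(-vx,vy)),2),"rms",round(d.std(),2))
    return out
if __name__=="__main__":
    T=Cam("top"); im=cv2.imread("pics/top0.png")
    plates(im,T)
    r=im[:,:,2].astype(float)
    # plate ends on lower plate and upper plate rows
    for v in (205,206,214,215,216):
        print(v,r[v,240:256].astype(int).tolist(),r[v,274:290].astype(int).tolist(), T.on([(248,v),(281,v)],110)[:,:2].round(1).tolist())
E
python3 plates.py
```

```text
up 28 x at y=178: 562.91 dir deg -14.08 rms 2.9
lo 28 x at y=178: 508.79 dir deg -11.58 rms 0.39
gap 28 x at y=178: 534.94 dir deg -12.23 rms 0.27
205 [105, 104, 104, 105, 105, 103, 98, 103, 128, 142, 146, 146, 148, 151, 151, 150] [134, 128, 123, 119, 115, 115, 109, 100, 93, 85, 85, 82, 73, 77, 89, 89] [[556.2, 230.0], [552.6, 121.4]]
206 [104, 105, 104, 105, 106, 102, 96, 102, 121, 128, 130, 132, 133, 138, 140, 139] [164, 161, 160, 154, 151, 145, 138, 121, 96, 85, 82, 77, 65, 66, 73, 68] [[552.9, 230.0], [549.3, 121.5]]
214 [105, 105, 105, 102, 95, 103, 126, 142, 148, 147, 148, 148, 148, 150, 149, 149] [111, 110, 106, 108, 107, 100, 82, 62, 55, 62, 60, 56, 60, 64, 56, 48] [[526.2, 230.0], [522.7, 121.9]]
215 [105, 104, 105, 102, 97, 100, 115, 126, 130, 136, 139, 142, 145, 147, 147, 147] [133, 134, 135, 135, 133, 117, 89, 63, 58, 64, 60, 57, 62, 62, 56, 51] [[522.9, 230.0], [519.4, 121.9]]
216 [105, 106, 106, 103, 99, 95, 94, 93, 97, 106, 115, 119, 124, 128, 130, 134] [144, 146, 145, 144, 139, 122, 87, 60, 61, 66, 62, 60, 62, 60, 52, 51] [[519.6, 230.0], [516.1, 122.0]]
```

```bash
cat > go.py <<'E'
import sys
from h import *
from scipy.spatial.transform import Rotation as Ro
def delta(x,y,z,jaw_deg):
    """TCP target (mm), world heading of jaw axis (mod 180) -> row numbers"""
    s=ctrl.read_state(); R=Ro.from_rotvec(s['tcp_rot']).as_matrix(); p=s['position']
    d=R.T@(np.array([x,y,z])-p)
    ty=np.degrees(np.arctan2(R[1,1],R[0,1]))
    e=(jaw_deg-ty+90)%180-90       # world yaw change
    print("t",round(s['time'],2),"pos",p.round(1),"jaw",round(ty,2),"tilt",np.degrees(np.arccos(-R[2,2])).round(2),"q6",s['q'][5].round(2),"w",round(s['gripper_width'],1),"F",s['force'].round(2))
    print("row m:",(d/1000).round(4),"turn",round(-e,2))
if __name__=="__main__": delta(*map(float,sys.argv[1:5]))
E
python3 - <<'E'
from h import *
T,S=Cam("top"),Cam("scene")
im=cv2.imread("pics/scene0.png")
a=np.radians(19.3); X=np.array([np.cos(a),np.sin(a)]);Y=np.array([-X[1],X[0]])
H=[(*(np.array([491,-159.6])+sx*14*X+sy*18*Y),163) for sx,sy in((1,1),(1,-1),(-1,-1),(-1,1))]
a=np.radians(-12); X=np.array([np.cos(a),np.sin(a)]);Y=np.array([-X[1],X[0]])
C=[(*(np.array([535,179.5])+sx*X+sy*55*Y),110) for sx in (-24.7,0,24.7) for sy in (-1,1)]
for cam,nm,rects in ((S,"scene",((230,165,70,80),(320,145,90,70))),(T,"top",((340,190,70,60),(230,180,75,65)))):
  im=cv2.imread(f"pics/{nm}0.png")
  for (x,y,w,h),P,closed in ((rects[0],H,1),(rects[1],C,0)):
    c=cv2.resize(im[y:y+h,x:x+w],None,fx=7,fy=7,interpolation=cv2.INTER_CUBIC)
    q=((cam.proj(P)-[x,y]+.5)*7-.5).round().astype(int)
    if closed: cv2.polylines(c,[q.reshape(-1,1,2)],True,(0,0,255),1)
    else:
      for k in (0,2,4): cv2.line(c,tuple(map(int,q[k])),tuple(map(int,q[k+1])),(0,0,255),1)
    cv2.imwrite(f"pics/o_{nm}{closed}.png",c)
a=[cv2.resize(cv2.imread(f"pics/o_{n}.png"),(400,300)) for n in ("scene1","scene0","top1","top0")]
cv2.imwrite("pics/o_all.png",np.vstack([np.hstack(a[:2]),np.hstack(a[2:])]))
E
python3 go.py 491 -159.6 231 19.3
```

```text
t 0.1 pos [ 204.5 -563.8  230.6] jaw -70.07 tilt 0.07 q6 1.35 w 85.5 F [-0.52  0.03  0.37]
row m: [ 0.4071 -0.2823  0.    ] turn -89.37
```

View pics/o_all.png

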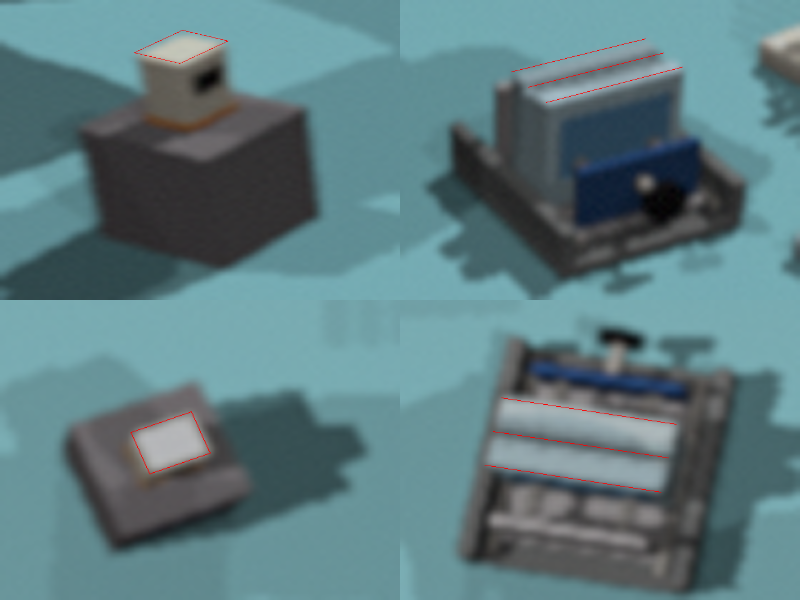

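The top overlay fits. The scene overlay is off by about 1 px, within the stated calibration. Now moving over the probe.

>>> {"fn": "play_rows", "kwargs": {
  "steps": [
    [0.029,-0.02,0,-6.4,0],
    [0.058,-0.04,0,-12.8,0],
    [0.087,-0.0605,0,-19.1,0],
    [0.116,-0.0807,0,-25.5,0],
    [0.145,-0.101,0,-31.9,0],
    [0.174,-0.121,0,-38.3,0],
    [0.2036,-0.141,0,-44.7,0],
    [0.233,-0.161,0,-51.1,0],
    [0.262,-0.1815,0,-57.4,0],
    [0.291,-0.2017,0,-63.8,0],
    [0.32,-0.222,0,-70.2,0],
    [0.349,-0.242,0,-76.6,0]
  ]
}}

```text
time: 1.1
position: [450.7, -215.6, 230.8]
tcp_rot: [-2.084, -2.349, -0.001]
force: [-0.1, -1.5, 0.0]
gripper_width: 85.6
```

```bash
python3 go.py 491 -159.6 231 19.3
```

```text
t 1.1 pos [ 450.7 -215.6  230.8] jaw 6.84 tilt 0.08 q6 0.74 w 85.6 F [-0.11 -1.53  0.  ]
row m: [ 0.0508  0.0467 -0.0002] turn -12.46
```

>>> {"fn": "play_rows", "kwargs": {
  "steps": [
    [0.017,0.0156,0,-4.2,0],
    [0.034,0.031,0,-8.4,0],
    [0.051,0.0467,0,-12.5,0],
    [0.051,0.0467,0,-12.5,0],
    [0.051,0.0467,0,-12.5,0]
  ]
}}

```text
time: 1.52
position: [491.2, -158.4, 230.4]
tcp_rot: [-1.814, -2.563, -0.001]
force: [0.2, -0.1, 0.8]
gripper_width: 85.0
```

```bash
python3 go.py 491 -159.6 114.3 19.3
```

```text
t 1.52 pos [ 491.2 -158.4  230.4] jaw 19.44 tilt 0.11 q6 0.67 w 85.0 F [ 0.2  -0.14  0.83]
row m: [-0.0013 -0.0005  0.1161] turn 0.14
```

>>> {"fn": "play_rows", "kwargs": {
  "steps": [
    [-0.0013,-0.0005,0.02,0.1,0],
    [-0.0013,-0.0005,0.04,0.1,0],
    [-0.0013,-0.0005,0.06,0.1,0],
    [-0.0013,-0.0005,0.08,0.1,0],
    [-0.0013,-0.0005,0.1,0.1,0],
    [-0.0013,-0.0005,0.11,0.1,0],
    [-0.0013,-0.0005,0.116,0.1,0],
    [-0.0013,-0.0005,0.116,0.1,0]
  ]
}}

```text
time: 2.18
position: [490.2, -159.8, 113.5]
tcp_rot: [-1.816, -2.559, -0.001]
force: [-0.5, -0.4, 0.7]
gripper_width: 85.4
```

```bash
python3 go.py 491 -159.6 114.3 19.3
python3 - <<'E'
from h import *
T,S=Cam("top"),Cam("scene")
a=ctrl.read_camera("scene")[165:245,220:310,::-1]; b=ctrl.read_camera("top")[180:260,325:415,::-1]
cv2.imwrite("pics/pre.png",cv2.resize(np.hstack([a,b]),None,fx=4.4,fy=4.4,interpolation=cv2.INTER_CUBIC))
E
```

```text
t 2.18 pos [ 490.2 -159.8  113.5] jaw 19.27 tilt 0.2 q6 0.66 w 85.4 F [-0.48 -0.35  0.68]
row m: [-0.0001  0.0008 -0.0008] turn -0.03
```

View pics/pre.png

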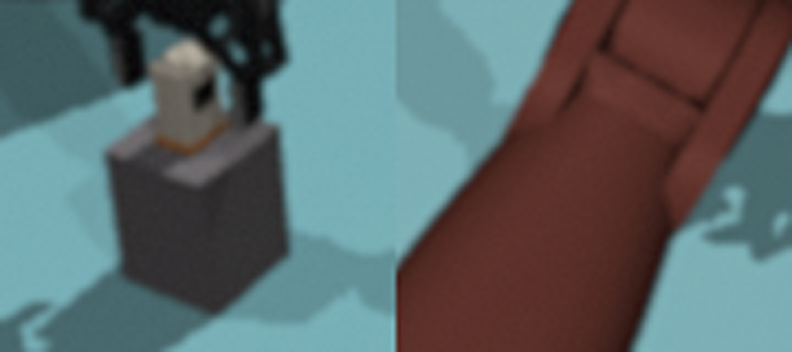

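The fingers straddle the handle, at crop (125,60) and (245,110), with the handle between them. Closing now.

>>> {"fn": "play_rows", "kwargs": {
  "steps": [
    [0,0.0008,0,0,0.3],
    [0,0.0008,0,0,0.6],
    [0,0.0008,0,0,1],
    [0,0.0008,0,0,1],
    [0,0.0008,0,0,1],
    [0,0.0008,0,0,1],
    [0,0.0008,0,0,1],
    [0,0.0008,0,0,1],
    [0,0.0008,0,0,1],
    [0,0.0008,0,0,1],
    [0,0.0008,0,0,1],
    [0,0.0008,0,0,1]
  ]
}}

```text
time: 3.28
position: [492.2, -160.0, 115.8]
tcp_rot: [-1.818, -2.562, -0.001]
force: [0.3, 1.0, 6.3]
gripper_width: 27.8
```

```bash
python3 go.py 491 -159.6 260 19.3;python3 -c "
from cell import ctrl
print(ctrl.read_state()['wrist_torque'])"
```

```text
t 3.28 pos [ 492.2 -160.   115.8] jaw 19.3 tilt 0.05 q6 0.67 w 27.8 F [0.27 1.01 6.34]
row m: [ 0.0009 -0.001  -0.1442] turn -0.0
[0.05764971 0.11024663 0.035653  ]
```

Gripped, width 27.8. Lifting straight up.

>>> {"fn": "play_rows", "kwargs": {
  "steps": [
    [0,0,-0.005,0,1],
    [0,0,-0.015,0,1],
    [0,0,-0.028,0,1],
    [0,0,-0.042,0,1],
    [0,0,-0.058,0,1],
    [0,0,-0.074,0,1],
    [0,0,-0.09,0,1],
    [0,0,-0.106,0,1],
    [0,0,-0.122,0,1],
    [0,0,-0.136,0,1],
    [0,0,-0.144,0,1],
    [0,0,-0.144,0,1]
  ]
}}

```text
time: 4.28
position: [492.9, -160.5, 262.4]
tcp_rot: [1.816, 2.56, 0.001]
force: [-0.1, 0.4, -1.6]
gripper_width: 27.3
```

```bash
python3 go.py 535 179.5 258 -12
python3 - <<'E'
from h import *
a=ctrl.read_camera("scene")[100:260,190:350,::-1]
cv2.imwrite("pics/lift.png",cv2.resize(a,None,fx=3.7,fy=3.7,interpolation=cv2.INTER_CUBIC))
E
```

```text
t 4.28 pos [ 492.9 -160.5  262.4] jaw 19.3 tilt 0.19 q6 0.67 w 27.3 F [-0.14  0.43 -1.58]
row m: [0.307  0.1521 0.0042] turn 31.3
```

View pics/lift.png

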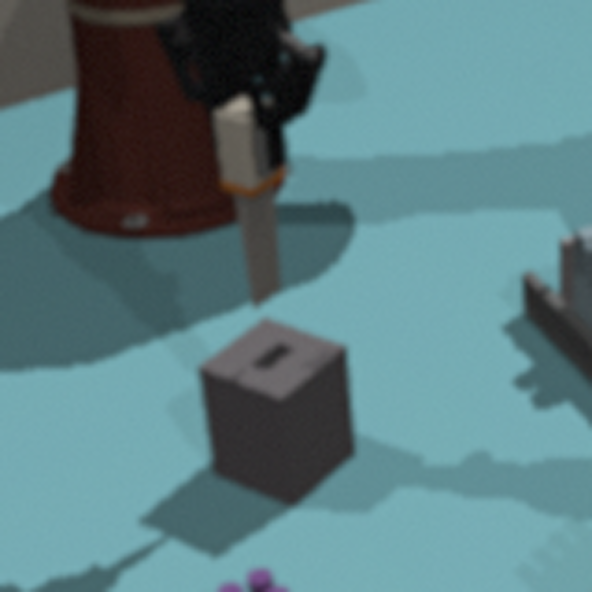

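Step 1 is met: the probe is out of the dock and hangs upright, with the blade tip at about crop (262,303). Now carrying it to the clamp.

>>> {"fn": "play_rows", "kwargs": {
  "steps": [
    [0.015,0.0075,0,1.5,1],
    [0.042,0.021,0,4.3,1],
    [0.072,0.0357,0,7.3,1],
    [0.102,0.0505,0,10.4,1],
    [0.132,0.0654,0,13.5,1],
    [0.162,0.0803,0,16.5,1],
    [0.192,0.095,0,19.6,1],
    [0.222,0.11,0,22.6,1],
    [0.252,0.125,0,25.7,1],
    [0.28,0.1387,0,28.5,1],
    [0.299,0.148,0,30.5,1],
    [0.307,0.152,0,31.3,1]
  ]
}}

```text
time: 5.33
position: [533.9, 182.5, 259.6]
tcp_rot: [-2.441, -1.978, -0.0]
force: [-0.2, -0.5, -1.7]
gripper_width: 27.1
```

>>> {"fn": "play_rows", "kwargs": {
  "steps": [
    [0,0,0,0,1],
    [0,0,0,0,1],
    [0,0,0,0,1]
  ]
}}

```text
time: 5.58
position: [533.5, 181.9, 258.8]
tcp_rot: [-2.44, -1.978, 0.002]
force: [-0.1, -0.4, -0.8]
gripper_width: 27.3
```

```bash
python3 go.py 535 179.5 230 -12
python3 - <<'E'
from h import *
T,S=Cam("top"),Cam("scene")
im=np.ascontiguousarray(ctrl.read_camera("scene")[...,::-1]); cv2.imwrite("pics/over_full.png",im)
a=im[90:210,300:420]
cv2.imwrite("pics/over.png",cv2.resize(a,None,fx=5,fy=5,interpolation=cv2.INTER_CUBIC))
im=ctrl.read_camera("top")[...,::-1]; cv2.imwrite("pics/over_topfull.png",im)
p=ctrl.read_state()['position']
tip=[p[0],p[1],p[2]-107.8]
print("tip px*", (S.proj([tip])-[300,90]+.5)*5)
E
```

```text
t 5.58 pos [533.5 181.9 258.8] jaw -11.95 tilt 0.08 q6 1.88 w 27.3 F [-0.13 -0.4  -0.77]
row m: [-0.0021  0.002   0.0288] turn 0.05
tip px* [[325.84694832 295.37927154]]
```

View pics/over.png

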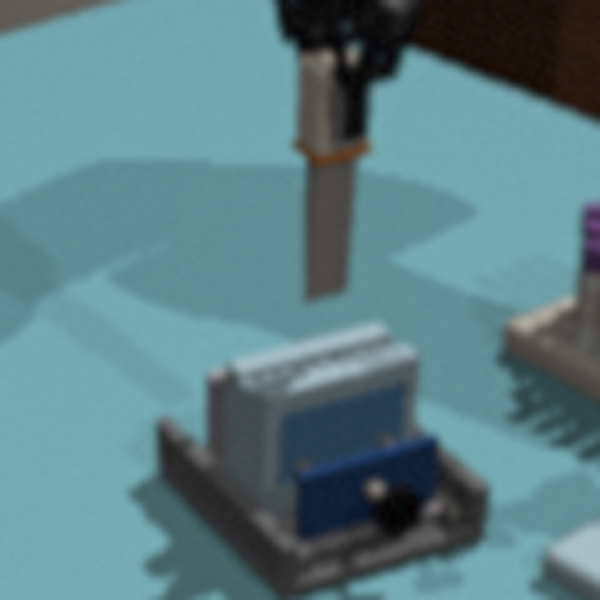

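View pics/over_topfull.png

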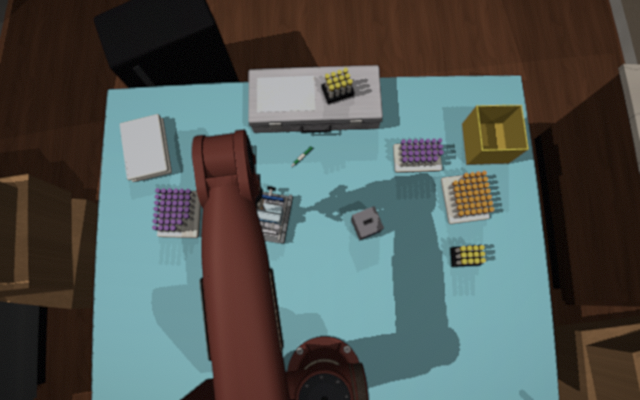

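Run:
```python
from h import *
S=Cam("scene")
def draw(im,segs,x,y,w,h,f,name):
    c=cv2.resize(im[y:y+h,x:x+w],None,fx=f,fy=f,interpolation=cv2.INTER_CUBIC)
    for P in segs:
        q=((S.proj(P)-[x,y]+.5)*f-.5).round().astype(int)
        cv2.polylines(c,[q.reshape(-1,1,2)],False,(0,0,255),1)
    cv2.imwrite(name,c)
def frame(cx,cy,a):
    a=np.radians(a);X=np.array([np.cos(a),np.sin(a)]);Y=np.array([-X[1],X[0]])
    return lambda x,y,z:(*(np.array([cx,cy])+x*X+y*Y),z)
im0=cv2.imread("pics/scene0.png"); im1=cv2.imread("pics/over_full.png")
f=frame(491,-159.6,19.3)
def hand(f,z): 
    o=[[f(sx*14,sy*18,z) for sx,sy in((1,1),(1,-1),(-1,-1),(-1,1),(1,1))] for z in(z,z-60)]
    return o+[[f(14,-18,z),f(14,-18,z-60)],[f(14,18,z),f(14,18,z-60)],[f(-14,-18,z),f(-14,-18,z-60)]]
d=frame(491,-159.6,19.3)
draw(im0,hand(f,163),235,165,60,80,10*.75,"pics/a1.png")
g=frame(535,179.5,-12)
seg=[[g(x,-55,110),g(x,55,110)] for x in(-24.7,0,24.7)]+[[g(24.7,s*55,110),g(24.7,s*55,22)] for s in(-1,1)]
draw(im0,seg,325,145,80,60,9.5,"pics/a2.png")
p=frame(533.5,181.9,-12); zt=151
draw(im1,hand(p,zt+155)+[[p(0,-15,zt),p(0,15,zt)],[p(0,-15,zt),p(0,-15,zt+95)]]+seg,330,90,80,80,7.5,"pics/a3.png")
```

```text
(no output)
```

View pics/a1.png

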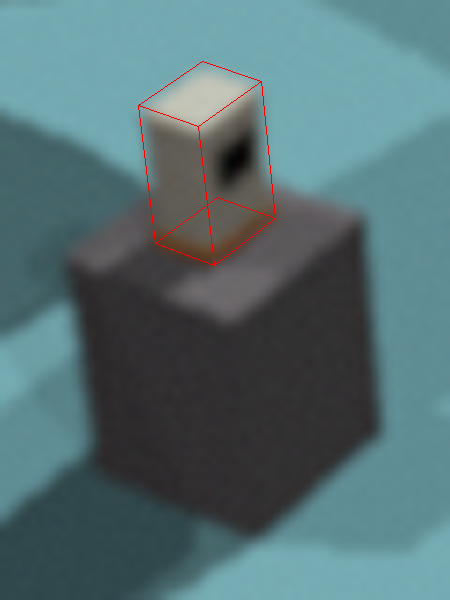

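View pics/a2.png

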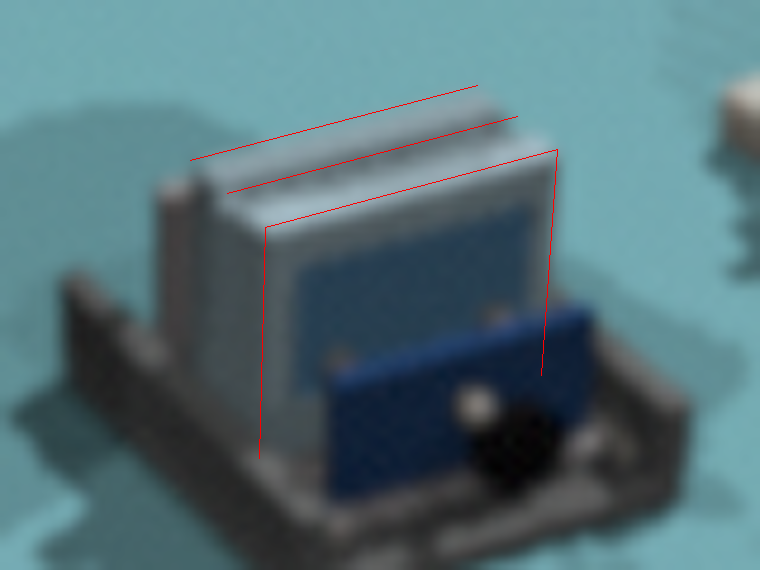

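View pics/a3.png

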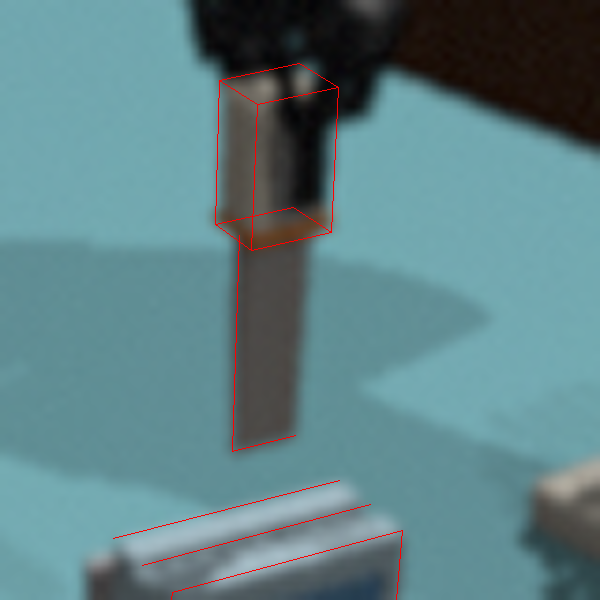

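The blade tip is where the arm's numbers put it, 30 mm to the right of the robot frame check and over the gap. The dock, handle and plate measurements agree to 1–2 mm, and the lead-in tolerates about 5 mm. Descending to just above the lips.

>>> {"fn": "play_rows", "kwargs": {
  "steps": [
    [-0.001,0.001,0.005,0,1],
    [-0.0022,0.0025,0.013,0,1],
    [-0.0022,0.0025,0.021,0,1],
    [-0.0022,0.0025,0.029,0,1],
    [-0.0022,0.0025,0.035,0,1],
    [-0.0022,0.0025,0.035,0,1],
    [-0.0022,0.0025,0.035,0,1]
  ]
}}

```text
time: 6.27
position: [535.4, 178.9, 223.7]
tcp_rot: [-2.441, -1.976, 0.002]
force: [-0.5, -0.5, -0.3]
gripper_width: 27.4
```

```bash
python3 go.py 535.5 179.5 206 -12
python3 - <<'E'
from h import *
im=ctrl.read_camera("scene")[...,::-1]; cv2.imwrite("pics/ent_full.png",im)
cv2.imwrite("pics/ent.png",cv2.resize(im[110:200,320:420],None,fx=6.5,fy=6.5,interpolation=cv2.INTER_CUBIC))
E
```

```text
t 6.27 pos [535.4 178.9 223.7] jaw -12.01 tilt 0.09 q6 1.87 w 27.4 F [-0.53 -0.51 -0.34]
row m: [0.0006 0.     0.0177] turn -0.01
```

View pics/ent.png

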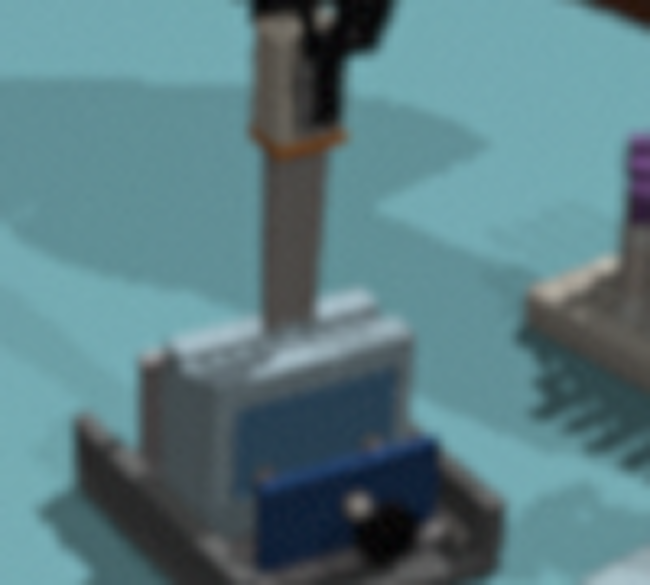

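The blade's lower edge, at crop (266,332)–(315,325), sits over the dark gap. Entering gently.

>>> {"fn": "play_rows", "kwargs": {
  "steps": [
    [0.0003,0,0.002,0,1],
    [0.0006,0,0.004,0,1],
    [0.0006,0,0.006,0,1],
    [0.0006,0,0.008,0,1],
    [0.0006,0,0.01,0,1],
    [0.0006,0,0.012,0,1],
    [0.0006,0,0.014,0,1],
    [0.0006,0,0.014,0,1],
    [0.0006,0,0.014,0,1]
  ]
}}

```text
time: 7.07
position: [535.7, 179.5, 210.2]
tcp_rot: [-2.441, -1.977, 0.001]
force: [0.9, -0.2, -1.0]
gripper_width: 27.5
```

```bash
python3 go.py 535.5 179.5 200 -12
```

```text
t 7.07 pos [535.7 179.5 210.2] jaw -12.01 tilt 0.05 q6 1.87 w 27.5 F [ 0.92 -0.21 -1.04]
row m: [-0.0001 -0.0002  0.0102] turn -0.01
```

>>> {"fn": "play_rows", "kwargs": {
  "steps": [
    [0,0,0.002,0,1],
    [0,0,0.004,0,1],
    [0,0,0.006,0,1],
    [0,0,0.008,0,1],
    [0,0,0.01,0,1],
    [0,0,0.01,0,1],
    [0,0,0.01,0,1]
  ]
}}

```text
time: 7.65
position: [535.6, 179.5, 200.0]
tcp_rot: [-2.441, -1.976, 0.001]
force: [0.2, -0.3, -1.2]
gripper_width: 27.5
```

```bash
python3 go.py 535.5 179.5 196 -12
python3 - <<'E'
from h import *
im=ctrl.read_camera("scene")[...,::-1]; cv2.imwrite("pics/in1_full.png",im)
cv2.imwrite("pics/in1.png",cv2.resize(im[110:200,320:420],None,fx=6.5,fy=6.5,interpolation=cv2.INTER_CUBIC))
E
```

```text
t 7.65 pos [535.6 179.5 200. ] jaw -12.01 tilt 0.07 q6 1.87 w 27.5 F [ 0.19 -0.33 -1.18]
row m: [-0.     -0.0001  0.004 ] turn -0.01
```

View pics/in1.png

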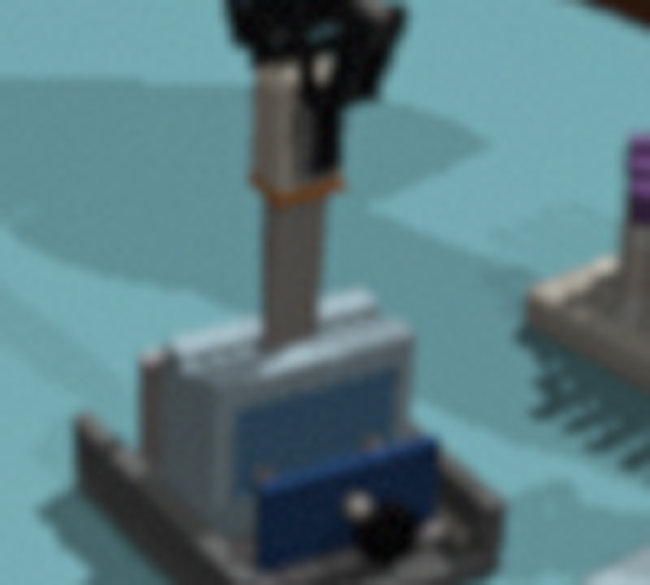

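The blade is in the gap; it disappears behind plate_b's top edge at about crop (290,345). Fz in free air is about −1.1 N. From here I'll step and watch Fz.

>>> {"fn": "play_rows", "kwargs": {
  "steps": [
    [0,0,0.0015,0,1],
    [0,0,0.003,0,1],
    [0,0,0.0045,0,1],
    [0,0,0.006,0,1],
    [0,0,0.006,0,1],
    [0,0,0.006,0,1]
  ]
}}

```text
time: 8.2
position: [535.6, 179.5, 194.0]
tcp_rot: [-2.441, -1.976, 0.001]
force: [-0.9, 0.6, -1.3]
gripper_width: 27.0
```

>>> {"fn": "play_rows", "kwargs": {
  "steps": [
    [0,0,0.0015,0,1],
    [0,0,0.003,0,1],
    [0,0,0.0045,0,1],
    [0,0,0.006,0,1],
    [0,0,0.006,0,1],
    [0,0,0.006,0,1]
  ]
}}

```text
time: 8.7
position: [535.5, 179.5, 187.9]
tcp_rot: [-2.441, -1.976, 0.002]
force: [-0.2, 0.2, -1.4]
gripper_width: 27.3
```

>>> {"fn": "play_rows", "kwargs": {
  "steps": [
    [0,0,0.001,0,1],
    [0,0,0.002,0,1],
    [0,0,0.003,0,1],
    [0,0,0.004,0,1],
    [0,0,0.004,0,1],
    [0,0,0.004,0,1]
  ]
}}

```text
time: 9.2
position: [535.4, 179.5, 183.8]
tcp_rot: [-2.441, -1.976, 0.002]
force: [0.5, 0.1, -2.1]
gripper_width: 27.7
```

>>> {"fn": "play_rows", "kwargs": {
  "steps": [
    [0,0,0.001,0,1],
    [0,0,0.002,0,1],
    [0,0,0.003,0,1],
    [0,0,0.004,0,1],
    [0,0,0.004,0,1],
    [0,0,0.004,0,1]
  ]
}}

```text
time: 9.7
position: [535.4, 179.5, 179.7]
tcp_rot: [-2.441, -1.976, 0.002]
force: [0.7, 0.1, -1.8]
gripper_width: 27.4
```

>>> {"fn": "play_rows", "kwargs": {
  "steps": [
    [0,0,0.001,0,1],
    [0,0,0.002,0,1],
    [0,0,0.003,0,1],
    [0,0,0.004,0,1],
    [0,0,0.004,0,1],
    [0,0,0.004,0,1]
  ]
}}

```text
time: 10.2
position: [535.3, 179.5, 175.5]
tcp_rot: [-2.441, -1.976, 0.002]
force: [-0.4, -0.1, -2.3]
gripper_width: 27.4
```

>>> {"fn": "play_rows", "kwargs": {
  "steps": [
    [0,0,0.001,0,1],
    [0,0,0.002,0,1],
    [0,0,0.003,0,1],
    [0,0,0.004,0,1],
    [0,0,0.004,0,1],
    [0,0,0.004,0,1]
  ]
}}

```text
time: 10.7
position: [535.2, 179.5, 171.4]
tcp_rot: [-2.441, -1.976, 0.003]
force: [0.7, -0.0, -1.5]
gripper_width: 27.6
```

>>> {"fn": "play_rows", "kwargs": {
  "steps": [
    [0,0,0.001,0,1],
    [0,0,0.002,0,1],
    [0,0,0.003,0,1],
    [0,0,0.003,0,1],
    [0,0,0.003,0,1]
  ]
}}

```text
time: 11.12
position: [535.3, 179.5, 168.6]
tcp_rot: [-2.441, -1.976, 0.002]
force: [-0.2, 0.1, 1.1]
gripper_width: 27.3
```

>>> {"fn": "play_rows", "kwargs": {
  "steps": [
    [0,0,0.001,0,1],
    [0,0,0.002,0,1],
    [0,0,0.003,0,1],
    [0,0,0.003,0,1],
    [0,0,0.003,0,1]
  ]
}}

```text
time: 11.53
position: [535.3, 179.5, 165.5]
tcp_rot: [-2.441, -1.976, 0.002]
force: [0.2, 0.6, 3.3]
gripper_width: 27.3
```

First touch is at TCP z of about 170 mm, where Fz rises by 2.7 N and then 4.9 N. Continuing to snug.

>>> {"fn": "play_rows", "kwargs": {
  "steps": [
    [0,0,0.001,0,1],
    [0,0,0.002,0,1],
    [0,0,0.003,0,1],
    [0,0,0.003,0,1],
    [0,0,0.003,0,1]
  ]
}}

```text
time: 11.95
position: [535.3, 179.6, 162.5]
tcp_rot: [-2.441, -1.976, 0.002]
force: [1.2, 0.5, 4.4]
gripper_width: 27.3
```

>>> {"fn": "play_rows", "kwargs": {
  "steps": [
    [0,0,0.001,0,1],
    [0,0,0.002,0,1],
    [0,0,0.003,0,1],
    [0,0,0.003,0,1],
    [0,0,0.003,0,1]
  ]
}}

```text
time: 12.37
position: [535.4, 179.6, 159.7]
tcp_rot: [-2.441, -1.976, 0.002]
force: [0.7, -0.7, 4.4]
gripper_width: 27.4
```

>>> {"fn": "play_rows", "kwargs": {
  "steps": [
    [0,0,0.001,0,1],
    [0,0,0.002,0,1],
    [0,0,0.003,0,1],
    [0,0,0.003,0,1],
    [0,0,0.003,0,1]
  ]
}}

```text
time: 12.78
position: [535.7, 179.6, 157.2]
tcp_rot: [-2.441, -1.977, 0.0]
force: [0.0, 0.2, 6.4]
gripper_width: 27.4
```

```bash
python3 go.py 535.5 179.5 156 -12
python3 - <<'E'
from h import *
im=ctrl.read_camera("scene")[...,::-1]; cv2.imwrite("pics/sn.png",cv2.resize(im[110:210,310:420],None,fx=6,fy=6,interpolation=cv2.INTER_CUBIC))
F=[]
for k in range(6):
    ctrl.read_camera("scene"); F.append(ctrl.read_state()['force'])
print(np.array(F).mean(0).round(2),np.array(F).std(0).round(2))
E
```

```text
t 12.78 pos [535.7 179.6 157.2] jaw -12.0 tilt 0.04 q6 1.87 w 27.4 F [0.04 0.19 6.43]
row m: [-0.0002 -0.0001  0.0012] turn -0.0
[ 0.42 -0.37  6.56] [0.4  0.17 0.47]
```

View pics/sn.png

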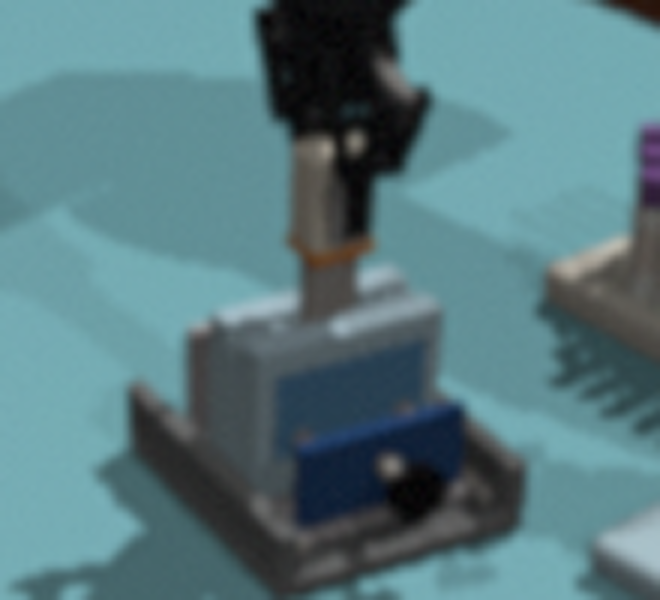

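>>> {"fn": "play_rows", "kwargs": {
  "steps": [
    [0,0,0.001,0,1],
    [0,0,0.002,0,1],
    [0,0,0.0025,0,1],
    [0,0,0.0025,0,1],
    [0,0,0.0025,0,1],
    [0,0,0.0025,0,1],
    [0,0,0.0025,0,1],
    [0,0,0.0025,0,1]
  ]
}}

```text
time: 13.8
position: [536.1, 179.6, 155.4]
tcp_rot: [2.441, 1.977, 0.001]
force: [0.3, 0.3, 7.9]
gripper_width: 27.3
```

```bash
python3 go.py 535.5 179.5 156 -12
python3 - <<'E'
from h import *
F=[];P=[]
for k in range(8):
    im=ctrl.read_camera("scene"); s=ctrl.read_state(); F.append(s['force']); P.append(s['position'])
print(np.array(F).mean(0).round(2),np.array(F).std(0).round(2),np.ptp(np.array(P),0).round(2),s['wrist_torque'].round(2),s['gripper_width'])
cv2.imwrite("pics/fin.png",cv2.resize(im[...,::-1][100:210,300:420],None,fx=5.4,fy=5.4,interpolation=cv2.INTER_CUBIC))
E
```

```text
t 13.8 pos [536.1 179.6 155.4] jaw -12.01 tilt 0.04 q6 1.87 w 27.3 F [0.25 0.3  7.95]
row m: [-0.0002 -0.0005 -0.0006] turn -0.01
[ 0.36 -0.05  7.88] [0.25 0.48 0.26] [0.07 0.02 0.06] [-0.01  0.01  0.1 ] 27.240030636836853
```

View pics/fin.png

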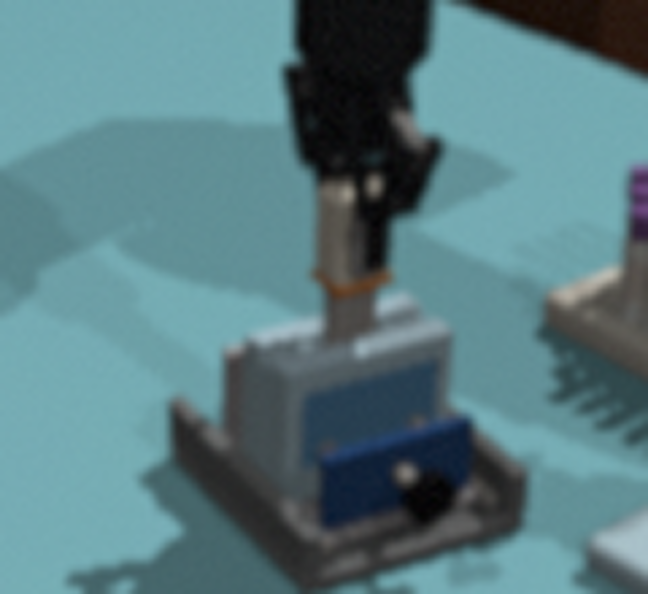

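Push is about 9.5 N (Fz +7.9 against −1.6 free). The probe is still and upright and the grip width is steady. Handing in.

```bash
python3 -c "
from cell import ctrl
print(ctrl.sign_off())"
```

```text
the job is handed in; nothing more can be done
None
```

I lifted the probe out of its dock by the handle, slid its blade down between the plates until it dragged snugly, and handed the job in while still holding it there. `sign_off` reports no verdict.

**Last checks before hand-in (13.8 s of 51 s used):**
- **Push:** about 9.5 N down, averaged over 8 readings, against the 10 N target. Contact began at TCP z of about 170 mm, and the blade ended about 14 mm past that.
- **Plate pressure:** I couldn't measure this directly. From the stated spring rate I estimate 7 to 8 N on each plate.
- **Position:** by the arm's numbers the tip is about 62 mm below the plate tops and about 48 mm above the table, clear of the clamp floor.
- **Steadiness:** the TCP moved less than 0.1 mm over 0.4 s and the tool was tilted 0.04°. The gripper was closed on the handle at 27.3 mm, and the last picture shows the blade upright in the gap.
- **Other objects:** the planned path stayed clear of the trays, rack, pen and spare plate, but I didn't compare before and after pictures to confirm none moved.

**Disagreements:**
- **Cameras:** the scene camera disagreed with the top-camera positions by about 1 pixel (3 to 4 mm). The top camera matched the arm at the grasp to about 1 mm, so I used it for positions. In the scene camera the blade tip over the clamp landed where the arm's numbers put it.
- **First touch:** it came at about 48 mm down, near the end of the stated 20 to 50 mm range.

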